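Queue the sample jars for the viscometer

TASK

Line up the four amber sample jars on the row of black pads in order of size, one upright in the middle of each pad: the smallest on the pad next to the spindle stand (the black block with the upright steel disc), the largest on the pad farthest from it. The jars are glass, so set them down, do not drop them, and leave the glass beaker standing where it is.

Things in the scene. Friction and masses are not known exactly. Their poses are not given: they have to be found in the camera images.
- jar_30: The smallest of the four closed amber-glass sample jars with a ribbed white screw cap: an upright cylinder of 30 mm diameter over its whole height of 42 mm (the cap is its top 14 mm and as wide as the glass). Origin: centre of its underside; z up.
- jar_40: The second smallest of the four closed amber-glass sample jars with a ribbed white screw cap: an upright cylinder of 40 mm diameter over its whole height of 56 mm (the cap is its top 14 mm and as wide as the glass). Origin: centre of its underside; z up.
- jar_50: The second largest of the four closed amber-glass sample jars with a ribbed white screw cap: an upright cylinder of 50 mm diameter over its whole height of 70 mm (the cap is its top 14 mm and as wide as the glass). Origin: centre of its underside; z up.
- jar_60: The largest of the four closed amber-glass sample jars with a ribbed white screw cap: an upright cylinder of 60 mm diameter over its whole height of 84 mm (the cap is its top 14 mm and as wide as the glass). Origin: centre of its underside; z up.
- pad1: Black rubber pad, a disc 72 mm across, 3 mm thick, fixed on an aluminium strip 390 x 90 x 3 mm in a row of four, 90 mm centre to centre; this one is at the strip's +y end (the robot's left). Origin: centre of its underside, 3 mm above the table; its top is 6 mm above the table. Its y axis runs along the row, up to 10 degrees askew.
- pad2: Black rubber pad, a disc 72 mm across, 3 mm thick, fixed on an aluminium strip 390 x 90 x 3 mm in a row of four, 90 mm centre to centre; this one is second from the strip's +y end. Origin: centre of its underside, 3 mm above the table; its top is 6 mm above the table. Its y axis runs along the row, up to 10 degrees askew.
- pad3: Black rubber pad, a disc 72 mm across, 3 mm thick, fixed on an aluminium strip 390 x 90 x 3 mm in a row of four, 90 mm centre to centre; this one is third from the strip's +y end, second from its -y end. Origin: centre of its underside, 3 mm above the table; its top is 6 mm above the table. Its y axis runs along the row, up to 10 degrees askew.
- pad4: Black rubber pad, a disc 72 mm across, 3 mm thick, fixed on an aluminium strip 390 x 90 x 3 mm in a row of four, 90 mm centre to centre; this one is at the strip's -y end (the robot's right). Origin: centre of its underside, 3 mm above the table; its top is 6 mm above the table. Its y axis runs along the row, up to 10 degrees askew.
- spindle_stand: Spindle stand: a black block 44 x 44 x 18 mm with an upright steel rod that carries a bright flat disc 36 mm across, 78 mm tall in all; fixed. It stands in line with the row just beyond one of its ends, 100 mm from the centre of the nearest pad, at the +y or the -y end; a flat white timer 20 mm tall lies beyond the other end. Origin: centre of its underside; its y axis runs along the row.
- beaker: Small empty open beaker of clear glass, 52 mm rim diameter, 70 mm tall, standing loose among the jars, at least 85 mm from centre to centre. Origin: centre of its underside.
Mind the look-alikes: they are no part of the job. Leave any green look-alike of the jar_40 alone.

How it is judged:
By the outcome, as a careful person would: the job done as asked, in the order asked, and still so for the second after the job is handed in, with the robot touching nothing.
It also fails if it takes over 109 s, if anything falls off the work surface, if the arm or the gripper's body presses on something with over 40 N, if the wrist force passes 120 N, or if a joint passes its speed limit or range.

ROBOT

A 7-joint arm with a two-finger parallel gripper is mounted at the origin on the work surface. World frame = base frame: x ahead of the robot, y to its left, z up, the work surface at z = 0. Lengths are in m, angles in rad, forces in N, time in s.
With the tool pointing down it reaches from about 0.35 to 0.9 m from the base axis. Payload 7.2 kg.
Tool frame: the origin (TCP) lies midway between the tips of the shut fingers; the grasp point (between the pads) lies 19 mm behind it (grip_depth is the distance from the TCP to the grasp point, in m); z points along the fingers, y is the line along which they close (so a half turn about z gives the same grasp; the last joint's range is limited). The gripper opens to 88 mm and grips with 3 to 60 N. Pads are 20 mm wide; open, the fingers measure 115 mm over their backs; the gripper's body (75 mm by 178 mm) begins 61 mm behind the grasp point.
Start: joints at [1.114, 0.411, -0.013, 1.596, 0.006, 1.134, -0.082], TCP at [0.237, -0.578, 0.223] pointing down, gripper open.
Joint ranges: [-2.95, 2.95], [-0.29, 1.99], [-1.47, 1.44], [0.14, 2.54], [-1.03, 4.17], [0.13, 1.85], [-2.86, 2.86]. Speed limits (rad/s): [2.39, 2.39, 3.01, 3.01, 3.14, 3.14, 3.14].

INTERFACE

Orientations are given as a rotation vector (axis times angle).
In Python, from bench import get_state, get_image, hand_in, grip_depth gives the robot as it stands. The module is installed in compiled form; this text tells all that it offers.
- The arm moves only by the tool arm_command, never from a script. Its argument "commands" is a list of rows, each an object of numbers: "wx", "wy", "wz": the turn, a rotation vector about the tool's x, y, z normalised to -1 to 1, where 1 is 360 degrees; "dx", "dy", "dz": the shift along the tool's x, y, z normalised to -1 to 1, where 1 is 0.2 m; "hand": the opening, from -1 (shut) to 1 (fully open). A call has 1 to 10 rows; each row is the pose to reach, as a shift and turn from the pose commanded when the call began, along the tool's axes at that moment, turning the shorter way round; what a row does not reach only later rows make up. A row lasts 1/12 s, in which the tool goes at most 41.7 mm and 7.16 degrees, less where a joint would pass 70% of its speed; a pose out of reach is approached as far as the arm can. A call with a number of a shift or a turn outside -1 to 1 is refused whole. A call with a gripper value outside its range is refused whole. The fingers move at their own pace and stop on an object; the grip force is fixed at half the most. Time passes only in rows, so rows that repeat a pose let the fingers close. It gives the time, the measured TCP pose, the force, the opening and the grip force at its end, in the units of the state.
- get_state(): the state, without advancing time (a new reading comes with each control period).
- get_image(name): name is "scene" or "top"; returns a dict with "pixels" (420x560x3 uint8, blue, green, red), "camera_matrix" (3x3 intrinsics, pixels), "distortion" ([k1, k2, p1, p2, k3] as OpenCV has them; the pictures are not rectified), "extrinsics" (4x4, takes a point from world to camera coordinates). Camera axes: x right, y up, looking along -z (the intrinsics and any distortion apply to the point x, -y, -z); pixel columns grow to the right and rows downward; lengths in m; the calibration is good to about 2 mm. A picture is of the moment at which its call begins. There is no depth.
- hand_in(): hands the job in; it is judged then, once.
The state is a dict: "t": time; "joint_positions": joint angles; "qvel": joint speeds; "joint_torque": joint torques, N m; "tcp_pos": TCP position; "eef_rot": TCP orientation; "ft_force": force on the tool from outside, world axes, zero at the start; "moment": the same for the moment, N m; "gripper_width": finger opening in m; "gripper_force": force on a finger pad.
Only numpy, scipy, OpenCV 4.12 (cv2) and the standard library are available. Lean on these libraries where they do the work, as an engineer would, in place of code of your own. Each camera call takes 0.05 s, during which the arm holds its last target. There are 200 camera calls.

## Working session

There is one attempt and no reset: what is moved stays moved. The work goes in short steps, Python scripts to look and compute and a tool call to move; the robot and the scene stay as the last step left them, time stands still between calls to the robot, and variables do not carry over. Pictures are saved under pics/ and viewed, at most 14 in all, crops included, and the job is handed in when it is done.

Besides the shell and the picture viewer there is one more tool, called after "Emit:" as name(argument=value, ...) on one line, values as JSON. arm_command: Moves the arm, as the interface text tells. Scaled input: -1 to 1 covers 0.2 m each way for a shift and 360 degrees each way for a turn. Its arguments: {"type":"object","properties":{"commands":{"type":"array","items":{"type":"object","properties":{"wx":{"type":"number"},"wy":{"type":"number"},"wz":{"type":"number"},"dx":{"type":"number"},"dy":{"type":"number"},"dz":{"type":"number"},"hand":{"type":"number"}}}}},"required":["commands"]}

```bash
mkdir -p pics; cat > h.py <<'E'
import numpy as np, cv2
from bench import get_state,get_image,grip_depth,hand_in
def ray(im,px):
    K=np.array(im["camera_matrix"]);D=np.array(im["distortion"]);E=np.array(im["extrinsics"])
    u=cv2.undistortPoints(np.array(px,float).reshape(-1,1,2),K,D).reshape(-1,2)
    d=np.c_[u[:,0],-u[:,1],-np.ones(len(u))]@E[:3,:3]
    return -E[:3,:3].T@E[:3,3],d
def at_z(im,px,z):
    o,d=ray(im,px); return o+d*((z-o[2])/d[:,2])[:,None]
def proj(im,P):
    K=np.array(im["camera_matrix"]);D=np.array(im["distortion"]);E=np.array(im["extrinsics"])
    c=np.atleast_2d(P)@E[:3,:3].T+E[:3,3]; c=c*[1,-1,-1]
    return cv2.projectPoints(c,np.zeros(3),np.zeros(3),K,D)[0].reshape(-1,2)
E
python3 - <<'E'
from h import *
import pickle
for n in("scene","top"):
    im=get_image(n);pickle.dump(im,open(n+'.pkl','wb'));cv2.imwrite(f'pics/{n}0.png',cv2.resize(im["pixels"],(784,588),interpolation=cv2.INTER_CUBIC))
    print(n,ray(im,[[280,210]]))
print(get_state(),grip_depth)
E
```

```text
scene (array([ 0.96133654, -0.62033305,  0.65079467]), array([[-0.38602077,  0.67910508, -0.6243537 ]]))
top (array([0.44264278, 0.05101391, 1.00192563]), array([[ 0.10939989, -0.01138233, -0.99397381]]))
{'t': 0.1, 'joint_positions': array([ 1.11380901,  0.41181125, -0.01271769,  1.59692654,  0.00558365,
        1.1343126 , -0.08216055]), 'qvel': array([ 0.00082043, -0.00144553, -0.00034529,  0.00017   ,  0.00021955,
       -0.00016333,  0.00124033]), 'joint_torque': array([ 2.42923947e-03, -5.89098787e+01,  6.43963572e-01, -2.91710669e+01,
       -5.37140365e-02,  1.44469619e-02,  6.19607840e-05]), 'tcp_pos': array([ 0.23672095, -0.57795513,  0.22191238]), 'eef_rot': array([-3.08105070e+00, -6.06695754e-01,  5.58913637e-04]), 'ft_force': array([ 0.23522822, -0.89697469, -0.4524101 ]), 'moment': array([-0.05735328, -0.03132563,  0.01136083]), 'gripper_force': 0.0, 'gripper_width': 0.08737735949258572} 0.0187
```

View pics/scene0.png

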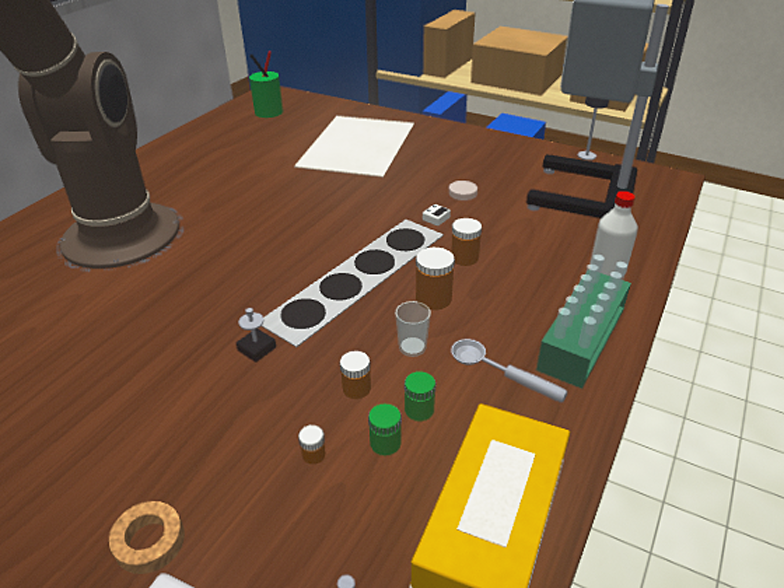

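View pics/top0.png

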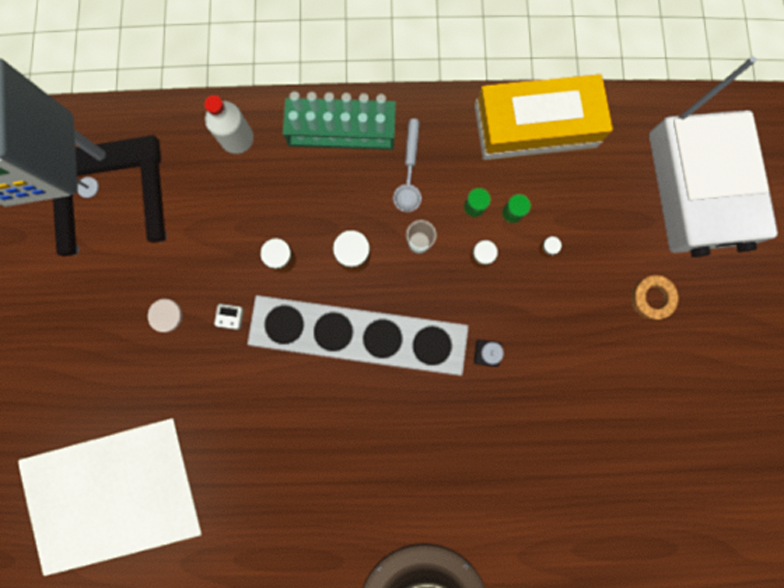

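The scene view shows four amber jars with white caps at about (312,442), (355,372), (467,240) and (435,275), and the spindle stand at the near (-y) end at (255,335). In the top view (same 1.4x scale) the jars are at (552,245) for 30, (485,252) for 40, (276,253) for 50 and (351,248) for 60. The green jars at (478,201) and (517,207) are look-alikes, and the beaker is at (421,236). The stand is at (490,352), so pad4 gets jar_30 and pad1 gets jar_60.

```bash
cat > m.py <<'E'
from h import *
import pickle
im=pickle.load(open('top.pkl','rb'));p=im["pixels"].astype(int)
def blob(mask,c,r):
    m=np.zeros(mask.shape,np.uint8);cv2.circle(m,(int(c[0]),int(c[1])),r,1,-1)
    n,l,s,ce=cv2.connectedComponentsWithStats((mask&(m>0)).astype(np.uint8))
    k=1+np.argmax(s[1:,4]);return ce[k],s[k]
def circ(P,R,z):
    t=np.linspace(0,2*np.pi,60);return np.c_[P[0]+R*np.cos(t),P[1]+R*np.sin(t),0*t+z]
big=cv2.resize(im["pixels"],None,fx=4,fy=4,interpolation=cv2.INTER_CUBIC)
def draw(P,R,z,col): cv2.polylines(big,[np.int32(proj(im,circ(P,R,z))*4+1.5)],True,col,1)
white=p.min(2)>140
S=1.4
for d,px in((30,(552,245)),(40,(485,252)),(50,(276,253)),(60,(351,248))):
    c,s=blob(white,np.array(px)/S,20)
    P=at_z(im,[c],d*.0014)[0];P2=at_z(im,[c+[0,s[3]/2]],d*.0014)[0]
    w=s[2]*np.linalg.norm(at_z(im,[c+[.5,0]],d*.0014)-at_z(im,[c-[.5,0]],d*.0014))
    print('jar',d,P.round(4),s,'width',w.round(4)); draw(P,d/2000,d*.0014,(0,0,255));draw(P,d/2000,0,(255,255,0))
dark=p.max(2)<50
pc=[]
for px in((284,324),(333,331),(382,338),(432,346)):
    c,s=blob(dark,np.array(px)/S,20);P=at_z(im,[c],.006)[0];pc.append(P);print('pad',P.round(4),s);draw(P,.036,.006,(0,255,0))
pc=np.array(pc);print(np.linalg.norm(np.diff(pc,axis=0),axis=1), np.degrees(np.arctan2(*(pc[0]-pc[3])[:2])))
d=(pc[0]-pc[3])/np.linalg.norm(pc[0]-pc[3]);m=pc.mean(0)
print('fit pads',[(m+d*.09*k).round(4) for k in(1.5,.5,-.5,-1.5)])
print('beaker rim',at_z(im,[[421.5/S,236/S]],.07).round(4))
cv2.imwrite('pics/c1.png',cv2.resize(big[600:1080,680:1640],(800,400),interpolation=cv2.INTER_AREA))
E
python3 m.py
```

```text
jar 30 [ 0.6301 -0.2473  0.042 ] [389 169  12  13 119] width 0.0303
jar 40 [ 0.6178 -0.1239  0.056 ] [339 172  16  16 214] width 0.0393
jar 50 [0.6212 0.2397 0.07  ] [186 170  21  22 344] width 0.0507
jar 60 [0.6237 0.1085 0.084 ] [238 165  26  25 518] width 0.0615
pad [0.5019 0.2367 0.006 ] [190 219  26  26 532]
pad [0.4873 0.1483 0.006 ] [225 224  26  26 535]
pad [0.4729 0.0598 0.006 ] [260 229  26  26 531]
pad [ 0.4579 -0.0291  0.006 ] [296 234  26  26 531]
[0.0895884  0.08970683 0.09016067] 9.398062028021108
fit pads [array([0.5021, 0.2371, 0.006 ]), array([0.4874, 0.1483, 0.006 ]), array([0.4727, 0.0595, 0.006 ]), array([ 0.458 , -0.0293,  0.006 ])]
beaker rim [[ 0.6444 -0.0129  0.07  ]]
```

View pics/c1.png

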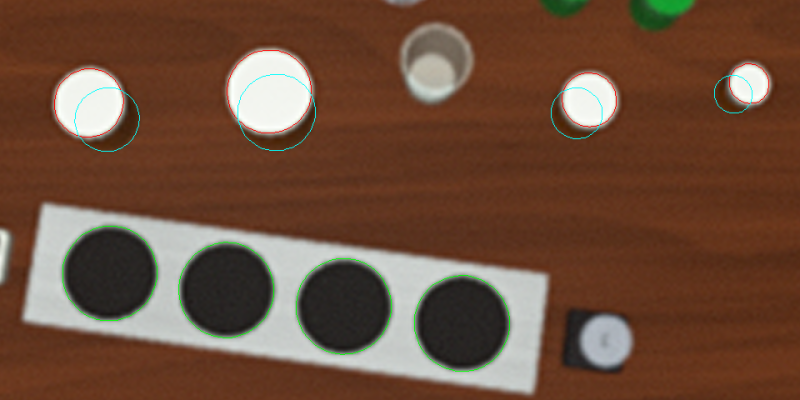

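The crop shows the red cap outlines and green pad outlines fitting well. Each jar's measured width matches its nominal size, so all four are identified, with jar_30 at the far right. Next I turn the tool so the fingers close along world x and move in.

Emit:
arm_command(commands=[{"dx": 0.84, "dy": -0.74, "wz": -0.188, "hand": 1}, {"dx": 0.84, "dy": -0.74, "wz": -0.188, "hand": 1}, {"dx": 0.84, "dy": -0.74, "wz": -0.188, "hand": 1}, {"dx": 0.84, "dy": -0.74, "wz": -0.188, "hand": 1}, {"dx": 0.84, "dy": -0.74, "wz": -0.188, "hand": 1}, {"dx": 0.84, "dy": -0.74, "wz": -0.188, "hand": 1}, {"dx": 0.84, "dy": -0.74, "wz": -0.188, "hand": 1}, {"dx": 0.84, "dy": -0.74, "wz": -0.188, "hand": 1}, {"dx": 0.84, "dy": -0.74, "wz": -0.188, "hand": 1}, {"dx": 0.84, "dy": -0.74, "wz": -0.188, "hand": 1}])

```text
$.commands[0]: bad value
```

```bash
cat > d.py <<'E'
import sys
from h import *
from scipy.spatial.transform import Rotation as R
s=get_state();r=R.from_rotvec(s["eef_rot"]).as_matrix()
print(s["t"],s["tcp_pos"].round(4),'\n',r.round(3),s["joint_positions"].round(2))
T=np.array([float(v) for v in sys.argv[1:4]])
print('units',(r.T@(T-s["tcp_pos"])/.2).round(4))
Rt=np.array([[0,1,0],[1,0,0],[0,0,-1.]])
print('turn units',(R.from_matrix(r.T@Rt).as_rotvec()/2/np.pi).round(4))
E
python3 d.py .630 -.247 .12; python3 - <<'E'
from m import *
print(at_z(im,[np.array(q)/1.4 for q in((478,201),(517,207))],.056))
E
```

```text
0.1 [ 0.2367 -0.578   0.2219] 
 [[ 0.925  0.379 -0.001]
 [ 0.379 -0.925  0.001]
 [-0.    -0.001 -1.   ]] [ 1.11  0.41 -0.01  1.6   0.01  1.13 -0.08]
units [ 2.447  -0.785   0.5105]
turn units [-2.000e-04 -1.000e-04 -1.881e-01]
jar 30 [ 0.6301 -0.2473  0.042 ] [389 169  12  13 119] width 0.0303
jar 40 [ 0.6178 -0.1239  0.056 ] [339 172  16  16 214] width 0.0393
jar 50 [0.6212 0.2397 0.07  ] [186 170  21  22 344] width 0.0507
jar 60 [0.6237 0.1085 0.084 ] [238 165  26  25 518] width 0.0615
pad [0.5019 0.2367 0.006 ] [190 219  26  26 532]
pad [0.4873 0.1483 0.006 ] [225 224  26  26 535]
pad [0.4729 0.0598 0.006 ] [260 229  26  26 531]
pad [ 0.4579 -0.0291  0.006 ] [296 234  26  26 531]
[0.0895884  0.08970683 0.09016067] 9.398062028021108
fit pads [array([0.5021, 0.2371, 0.006 ]), array([0.4874, 0.1483, 0.006 ]), array([0.4727, 0.0595, 0.006 ]), array([ 0.458 , -0.0293,  0.006 ])]
beaker rim [[ 0.6444 -0.0129  0.07  ]]
[[ 0.70835476 -0.11565001  0.056     ]
 [ 0.69617578 -0.18437688  0.056     ]]
```

Emit:
arm_command(commands=[{"dx": 0.84, "dy": -0.74, "dz": 0, "wx": 0, "wy": 0, "wz": -0.188, "hand": 1}, {"dx": 0.84, "dy": -0.74, "dz": 0, "wx": 0, "wy": 0, "wz": -0.188, "hand": 1}, {"dx": 0.84, "dy": -0.74, "dz": 0, "wx": 0, "wy": 0, "wz": -0.188, "hand": 1}, {"dx": 0.84, "dy": -0.74, "dz": 0, "wx": 0, "wy": 0, "wz": -0.188, "hand": 1}, {"dx": 0.84, "dy": -0.74, "dz": 0, "wx": 0, "wy": 0, "wz": -0.188, "hand": 1}, {"dx": 0.84, "dy": -0.74, "dz": 0, "wx": 0, "wy": 0, "wz": -0.188, "hand": 1}, {"dx": 0.84, "dy": -0.74, "dz": 0, "wx": 0, "wy": 0, "wz": -0.188, "hand": 1}, {"dx": 0.84, "dy": -0.74, "dz": 0, "wx": 0, "wy": 0, "wz": -0.188, "hand": 1}, {"dx": 0.84, "dy": -0.74, "dz": 0, "wx": 0, "wy": 0, "wz": -0.188, "hand": 1}, {"dx": 0.84, "dy": -0.74, "dz": 0, "wx": 0, "wy": 0, "wz": -0.188, "hand": 1}])

```text
t: 0.93
tcp_pos: [0.3361, -0.3774, 0.2224]
eef_rot: [-2.213, -2.229, 0.0]
ft_force: [-0.1, -0.3, -0.4]
gripper_width: 0.0881
gripper_force: 0.0
```

```bash
python3 d.py .630 -.247 .12
```

```text
0.9333 [ 0.3361 -0.3774  0.2224] 
 [[-0.007  1.    -0.   ]
 [ 1.     0.007  0.   ]
 [ 0.    -0.    -1.   ]] [ 1.01  0.23 -0.31  1.87  0.08  1.06  0.68]
units [0.6417 1.4739 0.5116]
turn units [-0.0001 -0.      0.0011]
```

Emit:
arm_command(commands=[{"dx": 0.642, "dy": 1, "dz": 0.4, "wx": 0, "wy": 0, "wz": 0.001, "hand": 0.4}, {"dx": 0.642, "dy": 1, "dz": 0.4, "wx": 0, "wy": 0, "wz": 0.001, "hand": 0.4}, {"dx": 0.642, "dy": 1, "dz": 0.4, "wx": 0, "wy": 0, "wz": 0.001, "hand": 0.4}, {"dx": 0.642, "dy": 1, "dz": 0.4, "wx": 0, "wy": 0, "wz": 0.001, "hand": 0.4}, {"dx": 0.642, "dy": 1, "dz": 0.4, "wx": 0, "wy": 0, "wz": 0.001, "hand": 0.4}, {"dx": 0.642, "dy": 1, "dz": 0.4, "wx": 0, "wy": 0, "wz": 0.001, "hand": 0.4}, {"dx": 0.642, "dy": 1, "dz": 0.4, "wx": 0, "wy": 0, "wz": 0.001, "hand": 0.4}])

```text
t: 1.52
tcp_pos: [0.5411, -0.2418, 0.1397]
eef_rot: [-2.217, -2.221, -0.006]
ft_force: [-0.5, 1.2, 0.9]
gripper_width: 0.0612
gripper_force: 0.0
```

```bash
python3 d.py .630 -.247 .08
```

```text
1.5167 [ 0.5411 -0.2418  0.1397] 
 [[-0.002  1.     0.   ]
 [ 1.     0.002  0.006]
 [ 0.006  0.    -1.   ]] [ 0.62  0.47 -0.37  1.75  0.2   0.97  0.17]
units [-0.0287  0.4442  0.2986]
turn units [ 0.     -0.0009  0.0003]
```

Emit:
arm_command(commands=[{"dx": 0.0, "dy": 0.45, "dz": 0.3, "wx": 0, "wy": 0, "wz": 0, "hand": 0.4}, {"dx": 0.0, "dy": 0.45, "dz": 0.3, "wx": 0, "wy": 0, "wz": 0, "hand": 0.4}, {"dx": 0.0, "dy": 0.45, "dz": 0.3, "wx": 0, "wy": 0, "wz": 0, "hand": 0.4}, {"dx": 0.0, "dy": 0.45, "dz": 0.3, "wx": 0, "wy": 0, "wz": 0, "hand": 0.4}, {"dx": 0.0, "dy": 0.45, "dz": 0.3, "wx": 0, "wy": 0, "wz": 0, "hand": 0.4}, {"dx": 0.0, "dy": 0.45, "dz": 0.3, "wx": 0, "wy": 0, "wz": 0, "hand": 0.4}])

```text
t: 2.02
tcp_pos: [0.6256, -0.2503, 0.0825]
eef_rot: [-2.229, -2.213, 0.001]
ft_force: [-0.3, -0.6, 0.1]
gripper_width: 0.0615
gripper_force: 0.0
```

```bash
python3 d.py .630 -.247 .007; python3 - <<'E'
from h import *
im=get_image('scene');cv2.imwrite('pics/g1.png',cv2.resize(im["pixels"][200:400,120:390],None,fx=2.9,fy=2.9,interpolation=cv2.INTER_CUBIC))
E
```

```text
2.0167 [ 0.6256 -0.2503  0.0825] 
 [[ 0.007  1.    -0.001]
 [ 1.    -0.007  0.   ]
 [ 0.    -0.001 -1.   ]] [ 0.53  0.65 -0.33  1.58  0.25  0.95  0.11]
units [0.0166 0.0224 0.3772]
turn units [-0.0002 -0.     -0.0011]
```

View pics/g1.png

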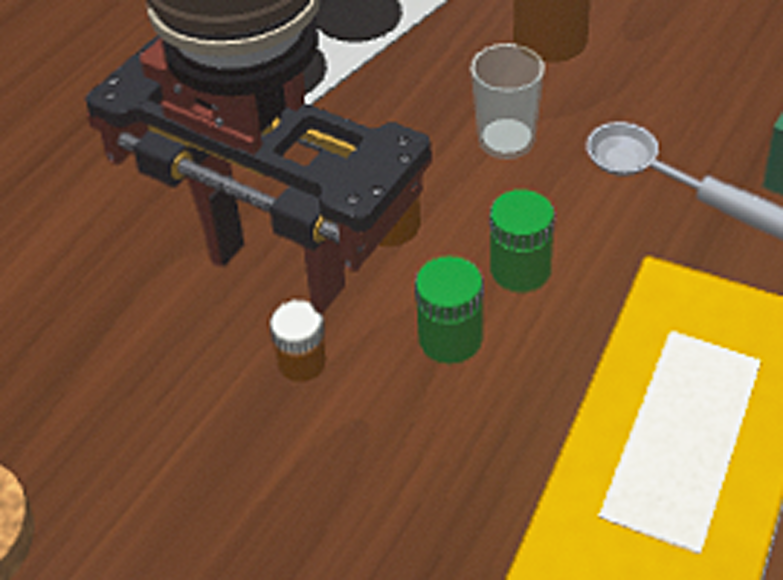

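```bash
python3 - <<'E'
from h import *
im=get_image('scene')
P=np.array([[.6256,-.2503,.0825],[.6256+.0307,-.2503,.0825],[.6256-.0307,-.2503,.0825],[.6301,-.2473,.042],[.6301,-.2473,0]])
print((proj(im,P)-[120,200])*2.9)
print(at_z(im,[np.array([297,320])/2.9+[120,200]],.042))
E
```

```text
[[277.13595175 275.31024045]
 [321.65052616 295.54547384]
 [234.10334118 255.6797403 ]
 [293.40490915 319.67454184]
 [300.02654246 363.12726769]]
[[ 0.63211208 -0.24646538  0.042     ]]
```

Emit:
arm_command(commands=[{"dx": 0.017, "dy": 0.027, "dz": 0.1, "wx": 0, "wy": 0, "wz": -0.001, "hand": 0.4}, {"dx": 0.017, "dy": 0.027, "dz": 0.2, "wx": 0, "wy": 0, "wz": -0.001, "hand": 0.4}, {"dx": 0.017, "dy": 0.027, "dz": 0.3, "wx": 0, "wy": 0, "wz": -0.001, "hand": 0.4}, {"dx": 0.017, "dy": 0.027, "dz": 0.36, "wx": 0, "wy": 0, "wz": -0.001, "hand": 0.4}, {"dx": 0.017, "dy": 0.027, "dz": 0.37, "wx": 0, "wy": 0, "wz": -0.001, "hand": 0.4}, {"dx": 0.017, "dy": 0.027, "dz": 0.37, "wx": 0, "wy": 0, "wz": -0.001, "hand": 0.4}, {"dx": 0.017, "dy": 0.027, "dz": 0.37, "wx": 0, "wy": 0, "wz": -0.001, "hand": 0.4}])

```text
t: 2.7
tcp_pos: [0.6323, -0.2472, 0.01]
eef_rot: [2.222, 2.219, 0.001]
ft_force: [0.0, -0.0, 1.1]
gripper_width: 0.0616
gripper_force: 0.0
```

Emit:
arm_command(commands=[{"dx": 0, "dy": 0, "dz": 0, "wx": 0, "wy": 0, "wz": 0, "hand": 0.1}, {"dx": 0, "dy": 0, "dz": 0, "wx": 0, "wy": 0, "wz": 0, "hand": -0.1}, {"dx": 0, "dy": 0, "dz": 0, "wx": 0, "wy": 0, "wz": 0, "hand": -0.25}, {"dx": 0, "dy": 0, "dz": 0, "wx": 0, "wy": 0, "wz": 0, "hand": -0.35}, {"dx": 0, "dy": 0, "dz": 0, "wx": 0, "wy": 0, "wz": 0, "hand": -1}, {"dx": 0, "dy": 0, "dz": 0, "wx": 0, "wy": 0, "wz": 0, "hand": -1}, {"dx": 0, "dy": 0, "dz": 0, "wx": 0, "wy": 0, "wz": 0, "hand": -1}, {"dx": 0, "dy": 0, "dz": 0, "wx": 0, "wy": 0, "wz": 0, "hand": -1}])

```text
t: 3.37
tcp_pos: [0.6319, -0.2468, 0.0089]
eef_rot: [2.222, 2.22, 0.0]
ft_force: [-1.3, -0.5, 3.3]
gripper_width: 0.0294
gripper_force: 30.0
```

Emit:
arm_command(commands=[{"dx": 0, "dy": 0, "dz": -0.12, "wx": 0, "wy": 0, "wz": 0, "hand": -1}, {"dx": 0, "dy": 0, "dz": -0.3, "wx": 0, "wy": 0, "wz": 0, "hand": -1}, {"dx": 0, "dy": 0, "dz": -0.5, "wx": 0, "wy": 0, "wz": 0, "hand": -1}, {"dx": 0.15, "dy": -0.13, "dz": -0.5, "wx": 0, "wy": 0, "wz": 0, "hand": -1}, {"dx": 0.3, "dy": -0.26, "dz": -0.5, "wx": 0, "wy": 0, "wz": 0, "hand": -1}, {"dx": 0.45, "dy": -0.39, "dz": -0.5, "wx": 0, "wy": 0, "wz": 0, "hand": -1}, {"dx": 0.6, "dy": -0.52, "dz": -0.5, "wx": 0, "wy": 0, "wz": 0, "hand": -1}, {"dx": 0.75, "dy": -0.65, "dz": -0.5, "wx": 0, "wy": 0, "wz": 0, "hand": -1}, {"dx": 0.9, "dy": -0.78, "dz": -0.5, "wx": 0, "wy": 0, "wz": 0, "hand": -1}, {"dx": 1, "dy": -0.87, "dz": -0.5, "wx": 0, "wy": 0, "wz": 0, "hand": -1}])

```text
t: 4.2
tcp_pos: [0.4552, -0.0441, 0.1085]
eef_rot: [-2.219, -2.222, 0.001]
ft_force: [0.7, 0.7, -0.7]
gripper_width: 0.0297
gripper_force: 30.0
```

Emit:
arm_command(commands=[{"dx": 0.09, "dy": 0, "dz": 0, "wx": 0, "wy": 0, "wz": 0, "hand": -1}, {"dx": 0.09, "dy": 0, "dz": 0.1, "wx": 0, "wy": 0, "wz": 0, "hand": -1}, {"dx": 0.09, "dy": 0, "dz": 0.2, "wx": 0, "wy": 0, "wz": 0, "hand": -1}, {"dx": 0.09, "dy": 0, "dz": 0.3, "wx": 0, "wy": 0, "wz": 0, "hand": -1}, {"dx": 0.09, "dy": 0, "dz": 0.35, "wx": 0, "wy": 0, "wz": 0, "hand": -1}, {"dx": 0.09, "dy": 0, "dz": 0.35, "wx": 0, "wy": 0, "wz": 0, "hand": -1}, {"dx": 0.09, "dy": 0, "dz": 0.35, "wx": 0, "wy": 0, "wz": 0, "hand": -1}, {"dx": 0.09, "dy": 0, "dz": 0.35, "wx": 0, "wy": 0, "wz": 0, "hand": -1}])

```text
t: 4.87
tcp_pos: [0.4586, -0.0286, 0.0394]
eef_rot: [2.222, 2.22, 0.001]
ft_force: [-0.2, 0.2, -0.4]
gripper_width: 0.0295
gripper_force: 30.0
```

```bash
python3 d.py .4585 -.0293 .0155
```

```text
4.8667 [ 0.4586 -0.0286  0.0394] 
 [[ 0.001  1.     0.001]
 [ 1.    -0.001  0.   ]
 [ 0.     0.001 -1.   ]] [ 0.29  0.43 -0.4   2.14  0.28  0.62 -0.31]
units [-0.0035 -0.0004  0.1193]
turn units [ 0.0002 -0.     -0.0001]
```

Emit:
arm_command(commands=[{"dx": -0.004, "dy": 0, "dz": 0.04, "wx": 0, "wy": 0, "wz": 0, "hand": -1}, {"dx": -0.004, "dy": 0, "dz": 0.08, "wx": 0, "wy": 0, "wz": 0, "hand": -1}, {"dx": -0.004, "dy": 0, "dz": 0.1, "wx": 0, "wy": 0, "wz": 0, "hand": -1}, {"dx": -0.004, "dy": 0, "dz": 0.115, "wx": 0, "wy": 0, "wz": 0, "hand": -1}, {"dx": -0.004, "dy": 0, "dz": 0.12, "wx": 0, "wy": 0, "wz": 0, "hand": -1}, {"dx": -0.004, "dy": 0, "dz": 0.12, "wx": 0, "wy": 0, "wz": 0, "hand": -1}, {"dx": -0.004, "dy": 0, "dz": 0.12, "wx": 0, "wy": 0, "wz": 0, "hand": -1}, {"dx": -0.004, "dy": 0, "dz": 0.12, "wx": 0, "wy": 0, "wz": 0, "hand": -1}])

```text
t: 5.53
tcp_pos: [0.4576, -0.0295, 0.0148]
eef_rot: [-2.222, -2.221, 0.001]
ft_force: [-2.1, -0.4, 5.8]
gripper_width: 0.0299
gripper_force: 30.0
```

Emit:
arm_command(commands=[{"dx": 0, "dy": 0, "dz": 0, "wx": 0, "wy": 0, "wz": 0, "hand": -0.2}, {"dx": 0, "dy": 0, "dz": 0, "wx": 0, "wy": 0, "wz": 0, "hand": 0}, {"dx": 0, "dy": 0, "dz": 0, "wx": 0, "wy": 0, "wz": 0, "hand": 0.2}, {"dx": 0, "dy": 0, "dz": 0, "wx": 0, "wy": 0, "wz": 0, "hand": 0.4}, {"dx": 0, "dy": 0, "dz": 0, "wx": 0, "wy": 0, "wz": 0, "hand": 0.4}, {"dx": 0, "dy": 0, "dz": -0.1, "wx": 0, "wy": 0, "wz": 0, "hand": 0.4}, {"dx": 0, "dy": 0, "dz": -0.25, "wx": 0, "wy": 0, "wz": 0, "hand": 0.4}, {"dx": 0, "dy": 0, "dz": -0.4, "wx": 0, "wy": 0, "wz": 0, "hand": 0.4}, {"dx": 0, "dy": 0, "dz": -0.5, "wx": 0, "wy": 0, "wz": 0, "hand": 0.4}])

```text
t: 6.28
tcp_pos: [0.4585, -0.0292, 0.1168]
eef_rot: [2.221, 2.22, 0.002]
ft_force: [0.3, -1.2, 0.4]
gripper_width: 0.0615
gripper_force: 0.0
```

Emit:
arm_command(commands=[{"dx": -0.1, "dy": 0.18, "dz": 0, "wx": 0, "wy": 0, "wz": 0, "hand": 0.4}, {"dx": -0.2, "dy": 0.36, "dz": 0, "wx": 0, "wy": 0, "wz": 0, "hand": 0.4}, {"dx": -0.3, "dy": 0.54, "dz": 0, "wx": 0, "wy": 0, "wz": 0, "hand": 0.4}, {"dx": -0.4, "dy": 0.7, "dz": 0, "wx": 0, "wy": 0, "wz": 0, "hand": 0.4}, {"dx": -0.47, "dy": 0.8, "dz": 0, "wx": 0, "wy": 0, "wz": 0, "hand": 0.4}, {"dx": -0.47, "dy": 0.8, "dz": 0, "wx": 0, "wy": 0, "wz": 0, "hand": 0.4}, {"dx": -0.47, "dy": 0.8, "dz": 0, "wx": 0, "wy": 0, "wz": 0, "hand": 0.4}, {"dx": -0.47, "dy": 0.8, "dz": 0, "wx": 0, "wy": 0, "wz": 0, "hand": 0.4}])

```text
t: 6.95
tcp_pos: [0.6168, -0.1226, 0.1141]
eef_rot: [-2.22, -2.22, 0.001]
ft_force: [-0.0, 0.5, 0.0]
gripper_width: 0.0618
gripper_force: 0.0
```

```bash
python3 d.py .6185 -.124 .015; python3 - <<'E'
from h import *
im=get_image('scene');cv2.imwrite('pics/g2.png',cv2.resize(im["pixels"],(784,588),interpolation=cv2.INTER_CUBIC))
E
```

```text
6.95 [ 0.6168 -0.1226  0.1141] 
 [[ 0.     1.    -0.002]
 [ 1.    -0.     0.001]
 [ 0.001 -0.002 -1.   ]] [ 0.39  0.56 -0.38  1.67  0.24  0.96 -0.08]
units [-0.0074  0.0091  0.4953]
turn units [-0.0002 -0.0001 -0.    ]
```

View pics/g2.png

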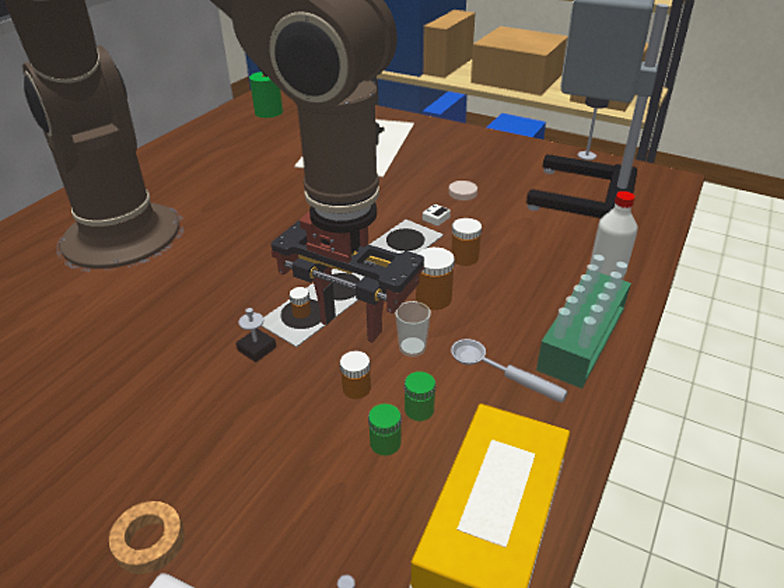

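The view shows jar_30 standing on the pad by the stand at (299,302), and the gripper above jar_40 at (355,372). I'm descending.

Emit:
arm_command(commands=[{"dx": -0.007, "dy": 0.009, "dz": 0.1, "wx": 0, "wy": 0, "wz": 0, "hand": 0.4}, {"dx": -0.007, "dy": 0.009, "dz": 0.22, "wx": 0, "wy": 0, "wz": 0, "hand": 0.4}, {"dx": -0.007, "dy": 0.009, "dz": 0.34, "wx": 0, "wy": 0, "wz": 0, "hand": 0.4}, {"dx": -0.007, "dy": 0.009, "dz": 0.44, "wx": 0, "wy": 0, "wz": 0, "hand": 0.4}, {"dx": -0.007, "dy": 0.009, "dz": 0.49, "wx": 0, "wy": 0, "wz": 0, "hand": 0.4}, {"dx": -0.007, "dy": 0.009, "dz": 0.49, "wx": 0, "wy": 0, "wz": 0, "hand": 0.4}, {"dx": -0.007, "dy": 0.009, "dz": 0.49, "wx": 0, "wy": 0, "wz": 0, "hand": 0.4}, {"dx": -0.007, "dy": 0.009, "dz": 0.49, "wx": 0, "wy": 0, "wz": 0, "hand": 0.4}])

```text
t: 7.67
tcp_pos: [0.6205, -0.1247, 0.0182]
eef_rot: [2.221, 2.22, 0.002]
ft_force: [-0.1, -0.0, 0.7]
gripper_width: 0.0613
gripper_force: 0.0
```

Emit:
arm_command(commands=[{"dx": 0, "dy": 0, "dz": 0, "wx": 0, "wy": 0, "wz": 0, "hand": 0.2}, {"dx": 0, "dy": 0, "dz": 0, "wx": 0, "wy": 0, "wz": 0, "hand": 0.05}, {"dx": 0, "dy": 0, "dz": 0, "wx": 0, "wy": 0, "wz": 0, "hand": -0.05}, {"dx": 0, "dy": 0, "dz": 0, "wx": 0, "wy": 0, "wz": 0, "hand": -0.15}, {"dx": 0, "dy": 0, "dz": 0, "wx": 0, "wy": 0, "wz": 0, "hand": -1}, {"dx": 0, "dy": 0, "dz": 0, "wx": 0, "wy": 0, "wz": 0, "hand": -1}, {"dx": 0, "dy": 0, "dz": 0, "wx": 0, "wy": 0, "wz": 0, "hand": -1}, {"dx": 0, "dy": 0, "dz": 0, "wx": 0, "wy": 0, "wz": 0, "hand": -1}])

```text
t: 8.33
tcp_pos: [0.6199, -0.1251, 0.0173]
eef_rot: [2.222, 2.22, 0.0]
ft_force: [-1.8, -0.7, 4.8]
gripper_width: 0.0394
gripper_force: 30.0
```

Emit:
arm_command(commands=[{"dx": 0, "dy": 0, "dz": -0.12, "wx": 0, "wy": 0, "wz": 0, "hand": -1}, {"dx": 0, "dy": 0, "dz": -0.3, "wx": 0, "wy": 0, "wz": 0, "hand": -1}, {"dx": 0, "dy": 0, "dz": -0.5, "wx": 0, "wy": 0, "wz": 0, "hand": -1}, {"dx": 0.13, "dy": -0.1, "dz": -0.5, "wx": 0, "wy": 0, "wz": 0, "hand": -1}, {"dx": 0.28, "dy": -0.23, "dz": -0.5, "wx": 0, "wy": 0, "wz": 0, "hand": -1}, {"dx": 0.44, "dy": -0.36, "dz": -0.5, "wx": 0, "wy": 0, "wz": 0, "hand": -1}, {"dx": 0.6, "dy": -0.48, "dz": -0.5, "wx": 0, "wy": 0, "wz": 0, "hand": -1}, {"dx": 0.76, "dy": -0.6, "dz": -0.5, "wx": 0, "wy": 0, "wz": 0, "hand": -1}, {"dx": 0.88, "dy": -0.7, "dz": -0.5, "wx": 0, "wy": 0, "wz": 0, "hand": -1}, {"dx": 0.92, "dy": -0.736, "dz": -0.5, "wx": 0, "wy": 0, "wz": 0, "hand": -1}])

```text
t: 9.17
tcp_pos: [0.4695, 0.063, 0.1167]
eef_rot: [-2.216, -2.225, 0.0]
ft_force: [-0.2, 0.7, -0.6]
gripper_width: 0.0396
gripper_force: 30.0
```

Emit:
arm_command(commands=[{"dx": 0, "dy": 0, "dz": 0, "wx": 0, "wy": 0, "wz": 0, "hand": -1}, {"dx": 0, "dy": 0, "dz": 0.1, "wx": 0, "wy": 0, "wz": 0, "hand": -1}, {"dx": 0, "dy": 0, "dz": 0.2, "wx": 0, "wy": 0, "wz": 0, "hand": -1}, {"dx": 0, "dy": 0, "dz": 0.3, "wx": 0, "wy": 0, "wz": 0, "hand": -1}, {"dx": 0, "dy": 0, "dz": 0.35, "wx": 0, "wy": 0, "wz": 0, "hand": -1}, {"dx": 0, "dy": 0, "dz": 0.35, "wx": 0, "wy": 0, "wz": 0, "hand": -1}, {"dx": 0, "dy": 0, "dz": 0.35, "wx": 0, "wy": 0, "wz": 0, "hand": -1}, {"dx": 0, "dy": 0, "dz": 0.35, "wx": 0, "wy": 0, "wz": 0, "hand": -1}])

```text
t: 9.83
tcp_pos: [0.4735, 0.0589, 0.0473]
eef_rot: [2.223, 2.219, 0.001]
ft_force: [1.0, -0.2, -1.7]
gripper_width: 0.04
gripper_force: 30.0
```

```bash
python3 d.py .4732 .0588 .0238
```

```text
9.8333 [0.4735 0.0589 0.0473] 
 [[ 0.001  1.     0.001]
 [ 1.    -0.001  0.   ]
 [ 0.     0.001 -1.   ]] [ 0.12  0.44 -0.43  2.09  0.29  0.66 -0.5 ]
units [-0.0007 -0.0017  0.1176]
turn units [ 0.0002 -0.     -0.0002]
```

Emit:
arm_command(commands=[{"dx": 0, "dy": 0, "dz": 0.04, "wx": 0, "wy": 0, "wz": 0, "hand": -1}, {"dx": 0, "dy": 0, "dz": 0.08, "wx": 0, "wy": 0, "wz": 0, "hand": -1}, {"dx": 0, "dy": 0, "dz": 0.1, "wx": 0, "wy": 0, "wz": 0, "hand": -1}, {"dx": 0, "dy": 0, "dz": 0.113, "wx": 0, "wy": 0, "wz": 0, "hand": -1}, {"dx": 0, "dy": 0, "dz": 0.118, "wx": 0, "wy": 0, "wz": 0, "hand": -1}, {"dx": 0, "dy": 0, "dz": 0.118, "wx": 0, "wy": 0, "wz": 0, "hand": -1}, {"dx": 0, "dy": 0, "dz": 0.118, "wx": 0, "wy": 0, "wz": 0, "hand": -1}, {"dx": 0, "dy": 0, "dz": 0.118, "wx": 0, "wy": 0, "wz": 0, "hand": -1}])

```text
t: 10.5
tcp_pos: [0.4723, 0.0591, 0.0232]
eef_rot: [2.222, 2.221, -0.001]
ft_force: [-3.2, -0.5, 5.7]
gripper_width: 0.0392
gripper_force: 30.0
```

Emit:
arm_command(commands=[{"dx": 0, "dy": 0, "dz": 0, "wx": 0, "wy": 0, "wz": 0, "hand": 0}, {"dx": 0, "dy": 0, "dz": 0, "wx": 0, "wy": 0, "wz": 0, "hand": 0.3}, {"dx": 0, "dy": 0, "dz": 0, "wx": 0, "wy": 0, "wz": 0, "hand": 0.5}, {"dx": 0, "dy": 0, "dz": 0, "wx": 0, "wy": 0, "wz": 0, "hand": 0.5}, {"dx": 0, "dy": 0, "dz": 0, "wx": 0, "wy": 0, "wz": 0, "hand": 0.5}, {"dx": 0, "dy": 0, "dz": -0.1, "wx": 0, "wy": 0, "wz": 0, "hand": 0.5}, {"dx": 0, "dy": 0, "dz": -0.25, "wx": 0, "wy": 0, "wz": 0, "hand": 0.7}, {"dx": 0, "dy": 0, "dz": -0.4, "wx": 0, "wy": 0, "wz": 0, "hand": 1}, {"dx": 0, "dy": 0, "dz": -0.55, "wx": 0, "wy": 0, "wz": 0, "hand": 1}])

```text
t: 11.25
tcp_pos: [0.4722, 0.0593, 0.1341]
eef_rot: [-2.221, -2.22, 0.001]
ft_force: [1.5, -0.4, -0.3]
gripper_width: 0.0824
gripper_force: 0.0
```

Emit:
arm_command(commands=[{"dx": 0.05, "dy": 0.15, "dz": 0, "wx": 0, "wy": 0, "wz": 0, "hand": 1}, {"dx": 0.1, "dy": 0.33, "dz": 0, "wx": 0, "wy": 0, "wz": 0, "hand": 1}, {"dx": 0.16, "dy": 0.5, "dz": 0, "wx": 0, "wy": 0, "wz": 0, "hand": 1}, {"dx": 0.22, "dy": 0.66, "dz": 0, "wx": 0, "wy": 0, "wz": 0, "hand": 1}, {"dx": 0.247, "dy": 0.757, "dz": 0, "wx": 0, "wy": 0, "wz": 0, "hand": 1}, {"dx": 0.247, "dy": 0.757, "dz": 0, "wx": 0, "wy": 0, "wz": 0, "hand": 1}, {"dx": 0.247, "dy": 0.757, "dz": 0, "wx": 0, "wy": 0, "wz": 0, "hand": 1}, {"dx": 0.247, "dy": 0.757, "dz": 0, "wx": 0, "wy": 0, "wz": 0, "hand": 1}])

```text
t: 11.92
tcp_pos: [0.6231, 0.1082, 0.1325]
eef_rot: [-2.222, -2.22, 0.002]
ft_force: [-0.1, -0.7, -0.1]
gripper_width: 0.0879
gripper_force: 0.0
```

```bash
python3 d.py .6245 .1085 .032; python3 - <<'E'
from h import *
im=get_image('scene');cv2.imwrite('pics/g3.png',cv2.resize(im["pixels"][100:320,140:420],None,fx=2.7,fy=2.7,interpolation=cv2.INTER_CUBIC))
E
```

```text
11.9167 [0.6231 0.1082 0.1325] 
 [[ 0.001  1.    -0.001]
 [ 1.    -0.001 -0.   ]
 [-0.    -0.001 -1.   ]] [ 0.06  0.55 -0.44  1.65  0.27  1.01 -0.47]
units [0.0016 0.0078 0.5026]
turn units [-0.0002  0.0001 -0.0001]
```

View pics/g3.png

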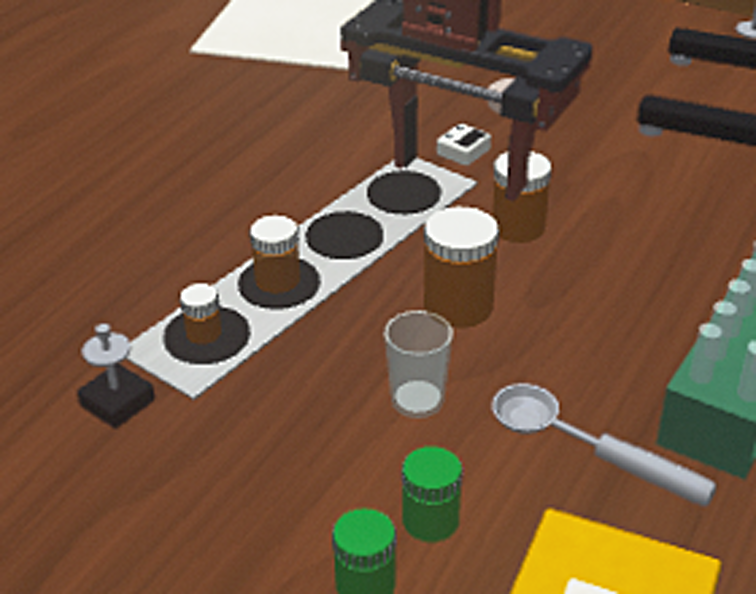

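The crop shows jar_30 at (202,315) and jar_40 at (277,255) standing on pads 4 and 3. The open gripper is above jar_60 at (461,265).

Emit:
arm_command(commands=[{"dx": 0.002, "dy": 0.008, "dz": 0.08, "wx": 0, "wy": 0, "wz": 0, "hand": 1}, {"dx": 0.002, "dy": 0.008, "dz": 0.2, "wx": 0, "wy": 0, "wz": 0, "hand": 1}, {"dx": 0.002, "dy": 0.008, "dz": 0.32, "wx": 0, "wy": 0, "wz": 0, "hand": 1}, {"dx": 0.002, "dy": 0.008, "dz": 0.44, "wx": 0, "wy": 0, "wz": 0, "hand": 1}, {"dx": 0.002, "dy": 0.008, "dz": 0.5, "wx": 0, "wy": 0, "wz": 0, "hand": 1}, {"dx": 0.002, "dy": 0.008, "dz": 0.5, "wx": 0, "wy": 0, "wz": 0, "hand": 1}, {"dx": 0.002, "dy": 0.008, "dz": 0.5, "wx": 0, "wy": 0, "wz": 0, "hand": 1}])

```text
t: 12.55
tcp_pos: [0.6252, 0.1087, 0.0333]
eef_rot: [-2.222, -2.22, 0.001]
ft_force: [-0.3, -0.9, 0.9]
gripper_width: 0.0876
gripper_force: 0.0
```

Emit:
arm_command(commands=[{"dx": 0, "dy": 0, "dz": 0, "wx": 0, "wy": 0, "wz": 0, "hand": 0.7}, {"dx": 0, "dy": 0, "dz": 0, "wx": 0, "wy": 0, "wz": 0, "hand": 0.55}, {"dx": 0, "dy": 0, "dz": 0, "wx": 0, "wy": 0, "wz": 0, "hand": 0.45}, {"dx": 0, "dy": 0, "dz": 0, "wx": 0, "wy": 0, "wz": 0, "hand": 0.35}, {"dx": 0, "dy": 0, "dz": 0, "wx": 0, "wy": 0, "wz": 0, "hand": -1}, {"dx": 0, "dy": 0, "dz": 0, "wx": 0, "wy": 0, "wz": 0, "hand": -1}, {"dx": 0, "dy": 0, "dz": 0, "wx": 0, "wy": 0, "wz": 0, "hand": -1}, {"dx": 0, "dy": 0, "dz": 0, "wx": 0, "wy": 0, "wz": 0, "hand": -1}])

```text
t: 13.22
tcp_pos: [0.6257, 0.1089, 0.0338]
eef_rot: [2.222, 2.22, 0.0]
ft_force: [-1.3, -0.6, 6.0]
gripper_width: 0.0598
gripper_force: 30.0
```

Emit:
arm_command(commands=[{"dx": 0, "dy": 0, "dz": -0.12, "wx": 0, "wy": 0, "wz": 0, "hand": -1}, {"dx": 0, "dy": 0, "dz": -0.3, "wx": 0, "wy": 0, "wz": 0, "hand": -1}, {"dx": 0, "dy": 0, "dz": -0.5, "wx": 0, "wy": 0, "wz": 0, "hand": -1}, {"dx": 0.08, "dy": -0.08, "dz": -0.5, "wx": 0, "wy": 0, "wz": 0, "hand": -1}, {"dx": 0.2, "dy": -0.2, "dz": -0.5, "wx": 0, "wy": 0, "wz": 0, "hand": -1}, {"dx": 0.32, "dy": -0.32, "dz": -0.5, "wx": 0, "wy": 0, "wz": 0, "hand": -1}, {"dx": 0.44, "dy": -0.43, "dz": -0.5, "wx": 0, "wy": 0, "wz": 0, "hand": -1}, {"dx": 0.55, "dy": -0.53, "dz": -0.5, "wx": 0, "wy": 0, "wz": 0, "hand": -1}, {"dx": 0.62, "dy": -0.6, "dz": -0.5, "wx": 0, "wy": 0, "wz": 0, "hand": -1}, {"dx": 0.641, "dy": -0.617, "dz": -0.5, "wx": 0, "wy": 0, "wz": 0, "hand": -1}])

```text
t: 14.05
tcp_pos: [0.4989, 0.2405, 0.133]
eef_rot: [-2.215, -2.225, 0.001]
ft_force: [0.0, 0.1, -3.7]
gripper_width: 0.0598
gripper_force: 30.0
```

Emit:
arm_command(commands=[{"dx": 0, "dy": 0, "dz": 0, "wx": 0, "wy": 0, "wz": 0, "hand": -1}, {"dx": 0, "dy": 0, "dz": 0.1, "wx": 0, "wy": 0, "wz": 0, "hand": -1}, {"dx": 0, "dy": 0, "dz": 0.2, "wx": 0, "wy": 0, "wz": 0, "hand": -1}, {"dx": 0, "dy": 0, "dz": 0.3, "wx": 0, "wy": 0, "wz": 0, "hand": -1}, {"dx": 0, "dy": 0, "dz": 0.35, "wx": 0, "wy": 0, "wz": 0, "hand": -1}, {"dx": 0, "dy": 0, "dz": 0.35, "wx": 0, "wy": 0, "wz": 0, "hand": -1}, {"dx": 0, "dy": 0, "dz": 0.35, "wx": 0, "wy": 0, "wz": 0, "hand": -1}, {"dx": 0, "dy": 0, "dz": 0.35, "wx": 0, "wy": 0, "wz": 0, "hand": -1}])

```text
t: 14.72
tcp_pos: [0.5033, 0.2371, 0.0639]
eef_rot: [2.223, 2.22, 0.002]
ft_force: [0.7, 0.6, -3.2]
gripper_width: 0.0594
gripper_force: 30.0
```

```bash
python3 d.py .5025 .2371 .0400
```

```text
14.7167 [0.5033 0.2371 0.0639] 
 [[ 0.001  1.     0.001]
 [ 1.    -0.001  0.   ]
 [ 0.     0.001 -1.   ]] [-0.18  0.53 -0.46  1.89  0.32  0.79 -0.81]
units [-1.000e-04 -4.000e-03  1.194e-01]
turn units [ 0.0002 -0.0001 -0.0002]
```

Emit:
arm_command(commands=[{"dx": 0, "dy": -0.004, "dz": 0.04, "wx": 0, "wy": 0, "wz": 0, "hand": -1}, {"dx": 0, "dy": -0.004, "dz": 0.08, "wx": 0, "wy": 0, "wz": 0, "hand": -1}, {"dx": 0, "dy": -0.004, "dz": 0.1, "wx": 0, "wy": 0, "wz": 0, "hand": -1}, {"dx": 0, "dy": -0.004, "dz": 0.113, "wx": 0, "wy": 0, "wz": 0, "hand": -1}, {"dx": 0, "dy": -0.004, "dz": 0.119, "wx": 0, "wy": 0, "wz": 0, "hand": -1}, {"dx": 0, "dy": -0.004, "dz": 0.119, "wx": 0, "wy": 0, "wz": 0, "hand": -1}, {"dx": 0, "dy": -0.004, "dz": 0.119, "wx": 0, "wy": 0, "wz": 0, "hand": -1}, {"dx": 0, "dy": -0.004, "dz": 0.119, "wx": 0, "wy": 0, "wz": 0, "hand": -1}])

```text
t: 15.38
tcp_pos: [0.5011, 0.2369, 0.0397]
eef_rot: [2.222, 2.221, -0.002]
ft_force: [-3.7, -2.2, 5.4]
gripper_width: 0.0595
gripper_force: 30.0
```

Emit:
arm_command(commands=[{"dx": 0, "dy": 0, "dz": 0, "wx": 0, "wy": 0, "wz": 0, "hand": 0.5}, {"dx": 0, "dy": 0, "dz": 0, "wx": 0, "wy": 0, "wz": 0, "hand": 0.7}, {"dx": 0, "dy": 0, "dz": 0, "wx": 0, "wy": 0, "wz": 0, "hand": 0.9}, {"dx": 0, "dy": 0, "dz": 0, "wx": 0, "wy": 0, "wz": 0, "hand": 0.9}, {"dx": 0, "dy": 0, "dz": 0, "wx": 0, "wy": 0, "wz": 0, "hand": 0.9}, {"dx": 0, "dy": 0, "dz": -0.1, "wx": 0, "wy": 0, "wz": 0, "hand": 0.9}, {"dx": 0, "dy": 0, "dz": -0.25, "wx": 0, "wy": 0, "wz": 0, "hand": 0.9}, {"dx": 0, "dy": 0, "dz": -0.4, "wx": 0, "wy": 0, "wz": 0, "hand": 0.9}, {"dx": 0, "dy": 0, "dz": -0.5, "wx": 0, "wy": 0, "wz": 0, "hand": 0.9}])

```text
t: 16.13
tcp_pos: [0.5021, 0.2378, 0.1417]
eef_rot: [2.222, 2.221, 0.003]
ft_force: [0.1, 1.3, 0.6]
gripper_width: 0.0834
gripper_force: 0.0
```

Emit:
arm_command(commands=[{"dx": 0, "dy": 0.12, "dz": 0, "wx": 0, "wy": 0, "wz": 0, "hand": 0.9}, {"dx": 0.014, "dy": 0.28, "dz": 0, "wx": 0, "wy": 0, "wz": 0, "hand": 0.9}, {"dx": 0.014, "dy": 0.44, "dz": 0, "wx": 0, "wy": 0, "wz": 0, "hand": 0.9}, {"dx": 0.014, "dy": 0.56, "dz": 0, "wx": 0, "wy": 0, "wz": 0, "hand": 0.9}, {"dx": 0.014, "dy": 0.6, "dz": 0, "wx": 0, "wy": 0, "wz": 0, "hand": 0.9}, {"dx": 0.014, "dy": 0.6, "dz": 0, "wx": 0, "wy": 0, "wz": 0, "hand": 0.9}, {"dx": 0.014, "dy": 0.6, "dz": 0, "wx": 0, "wy": 0, "wz": 0, "hand": 0.9}])

```text
t: 16.72
tcp_pos: [0.6204, 0.2401, 0.1386]
eef_rot: [-2.221, -2.22, 0.002]
ft_force: [-0.6, -0.4, -0.4]
gripper_width: 0.083
gripper_force: 0.0
```

```bash
python3 d.py .622 .2397 .026; python3 - <<'E'
from h import *
im=get_image('scene');cv2.imwrite('pics/g4.png',cv2.resize(im["pixels"][100:320,140:420],None,fx=2.7,fy=2.7,interpolation=cv2.INTER_CUBIC))
E
```

```text
16.7167 [0.6204 0.2401 0.1386] 
 [[ 0.     1.    -0.002]
 [ 1.    -0.    -0.   ]
 [-0.    -0.002 -1.   ]] [-0.14  0.6  -0.46  1.55  0.29  1.06 -0.67]
units [-0.0022  0.0087  0.5631]
turn units [-0.0003  0.     -0.0001]
```

View pics/g4.png

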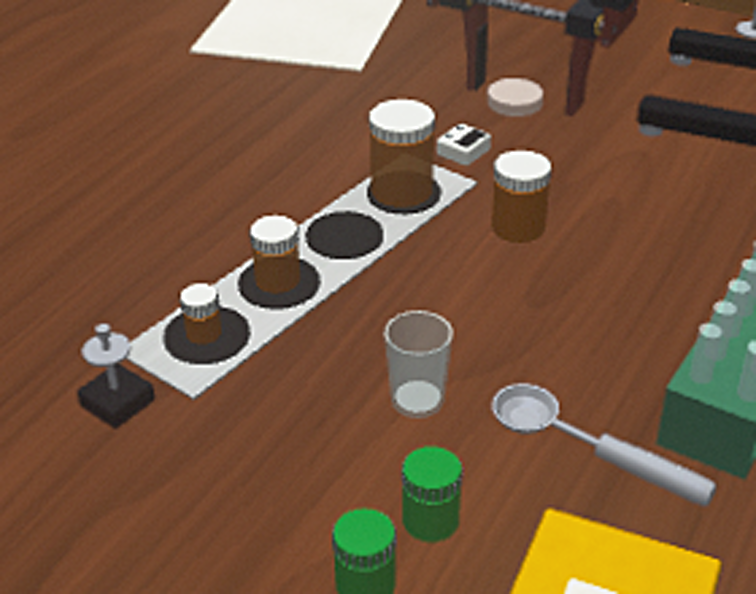

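The crop shows jar_60 upright on pad1 at (402,160), and jar_50 still standing at (521,195). Next is jar_50.

Emit:
arm_command(commands=[{"dx": -0.002, "dy": 0.009, "dz": 0.08, "wx": 0, "wy": 0, "wz": 0, "hand": 0.9}, {"dx": -0.002, "dy": 0.009, "dz": 0.2, "wx": 0, "wy": 0, "wz": 0, "hand": 0.9}, {"dx": -0.002, "dy": 0.009, "dz": 0.34, "wx": 0, "wy": 0, "wz": 0, "hand": 0.9}, {"dx": -0.002, "dy": 0.009, "dz": 0.48, "wx": 0, "wy": 0, "wz": 0, "hand": 0.9}, {"dx": -0.002, "dy": 0.009, "dz": 0.56, "wx": 0, "wy": 0, "wz": 0, "hand": 0.9}, {"dx": -0.002, "dy": 0.009, "dz": 0.56, "wx": 0, "wy": 0, "wz": 0, "hand": 0.9}, {"dx": -0.002, "dy": 0.009, "dz": 0.56, "wx": 0, "wy": 0, "wz": 0, "hand": 0.9}, {"dx": -0.002, "dy": 0.009, "dz": 0.56, "wx": 0, "wy": 0, "wz": 0, "hand": 0.9}])

```text
t: 17.43
tcp_pos: [0.6235, 0.2403, 0.0289]
eef_rot: [2.221, 2.221, 0.003]
ft_force: [0.4, 0.9, -0.7]
gripper_width: 0.0833
gripper_force: 0.0
```

Emit:
arm_command(commands=[{"dx": 0, "dy": 0, "dz": 0, "wx": 0, "wy": 0, "wz": 0, "hand": 0.55}, {"dx": 0, "dy": 0, "dz": 0, "wx": 0, "wy": 0, "wz": 0, "hand": 0.35}, {"dx": 0, "dy": 0, "dz": 0, "wx": 0, "wy": 0, "wz": 0, "hand": 0.2}, {"dx": 0, "dy": 0, "dz": 0, "wx": 0, "wy": 0, "wz": 0, "hand": 0.1}, {"dx": 0, "dy": 0, "dz": 0, "wx": 0, "wy": 0, "wz": 0, "hand": -1}, {"dx": 0, "dy": 0, "dz": 0, "wx": 0, "wy": 0, "wz": 0, "hand": -1}, {"dx": 0, "dy": 0, "dz": 0, "wx": 0, "wy": 0, "wz": 0, "hand": -1}, {"dx": 0, "dy": 0, "dz": 0, "wx": 0, "wy": 0, "wz": 0, "hand": -1}])

```text
t: 18.1
tcp_pos: [0.6234, 0.2394, 0.0275]
eef_rot: [2.222, 2.22, 0.0]
ft_force: [-1.5, -0.9, 3.9]
gripper_width: 0.0497
gripper_force: 30.0
```

Emit:
arm_command(commands=[{"dx": 0, "dy": 0, "dz": -0.12, "wx": 0, "wy": 0, "wz": 0, "hand": -1}, {"dx": 0, "dy": 0, "dz": -0.3, "wx": 0, "wy": 0, "wz": 0, "hand": -1}, {"dx": 0, "dy": 0, "dz": -0.48, "wx": 0, "wy": 0, "wz": 0, "hand": -1}, {"dx": -0.06, "dy": -0.06, "dz": -0.6, "wx": 0, "wy": 0, "wz": 0, "hand": -1}, {"dx": -0.16, "dy": -0.18, "dz": -0.6, "wx": 0, "wy": 0, "wz": 0, "hand": -1}, {"dx": -0.26, "dy": -0.32, "dz": -0.6, "wx": 0, "wy": 0, "wz": 0, "hand": -1}, {"dx": -0.35, "dy": -0.46, "dz": -0.6, "wx": 0, "wy": 0, "wz": 0, "hand": -1}, {"dx": -0.42, "dy": -0.6, "dz": -0.6, "wx": 0, "wy": 0, "wz": 0, "hand": -1}, {"dx": -0.455, "dy": -0.68, "dz": -0.6, "wx": 0, "wy": 0, "wz": 0, "hand": -1}, {"dx": -0.455, "dy": -0.68, "dz": -0.6, "wx": 0, "wy": 0, "wz": 0, "hand": -1}])

```text
t: 18.93
tcp_pos: [0.4838, 0.1463, 0.1469]
eef_rot: [2.223, 2.22, -0.005]
ft_force: [0.4, 0.6, -2.4]
gripper_width: 0.0499
gripper_force: 30.0
```

Emit:
arm_command(commands=[{"dx": 0, "dy": 0, "dz": 0, "wx": 0, "wy": 0, "wz": 0, "hand": -1}, {"dx": 0, "dy": 0, "dz": 0.1, "wx": 0, "wy": 0, "wz": 0, "hand": -1}, {"dx": 0, "dy": 0, "dz": 0.22, "wx": 0, "wy": 0, "wz": 0, "hand": -1}, {"dx": 0, "dy": 0, "dz": 0.34, "wx": 0, "wy": 0, "wz": 0, "hand": -1}, {"dx": 0, "dy": 0, "dz": 0.45, "wx": 0, "wy": 0, "wz": 0, "hand": -1}, {"dx": 0, "dy": 0, "dz": 0.45, "wx": 0, "wy": 0, "wz": 0, "hand": -1}, {"dx": 0, "dy": 0, "dz": 0.45, "wx": 0, "wy": 0, "wz": 0, "hand": -1}, {"dx": 0, "dy": 0, "dz": 0.45, "wx": 0, "wy": 0, "wz": 0, "hand": -1}])

```text
t: 19.6
tcp_pos: [0.4883, 0.1494, 0.058]
eef_rot: [2.222, 2.221, 0.002]
ft_force: [0.7, -0.7, -1.7]
gripper_width: 0.0498
gripper_force: 30.0
```

```bash
python3 d.py .488 .1483 .0335
```

```text
19.6 [0.4883 0.1494 0.058 ] 
 [[ 0.     1.     0.001]
 [ 1.    -0.     0.001]
 [ 0.001  0.001 -1.   ]] [-0.03  0.48 -0.46  2.    0.31  0.73 -0.68]
units [-0.0058 -0.0015  0.1225]
turn units [ 0.0001 -0.0001 -0.0001]
```

Emit:
arm_command(commands=[{"dx": -0.004, "dy": 0, "dz": 0.04, "wx": 0, "wy": 0, "wz": 0, "hand": -1}, {"dx": -0.004, "dy": 0, "dz": 0.08, "wx": 0, "wy": 0, "wz": 0, "hand": -1}, {"dx": -0.004, "dy": 0, "dz": 0.1, "wx": 0, "wy": 0, "wz": 0, "hand": -1}, {"dx": -0.004, "dy": 0, "dz": 0.113, "wx": 0, "wy": 0, "wz": 0, "hand": -1}, {"dx": -0.004, "dy": 0, "dz": 0.121, "wx": 0, "wy": 0, "wz": 0, "hand": -1}, {"dx": -0.004, "dy": 0, "dz": 0.121, "wx": 0, "wy": 0, "wz": 0, "hand": -1}, {"dx": -0.004, "dy": 0, "dz": 0.121, "wx": 0, "wy": 0, "wz": 0, "hand": -1}, {"dx": -0.004, "dy": 0, "dz": 0.121, "wx": 0, "wy": 0, "wz": 0, "hand": -1}])

```text
t: 20.27
tcp_pos: [0.4871, 0.1476, 0.0334]
eef_rot: [2.222, 2.22, -0.001]
ft_force: [-2.6, -1.6, 6.6]
gripper_width: 0.0495
gripper_force: 30.0
```

Emit:
arm_command(commands=[{"dx": 0, "dy": 0, "dz": 0, "wx": 0, "wy": 0, "wz": 0, "hand": 0.3}, {"dx": 0, "dy": 0, "dz": 0, "wx": 0, "wy": 0, "wz": 0, "hand": 0.5}, {"dx": 0, "dy": 0, "dz": 0, "wx": 0, "wy": 0, "wz": 0, "hand": 0.7}, {"dx": 0, "dy": 0, "dz": 0, "wx": 0, "wy": 0, "wz": 0, "hand": 0.7}, {"dx": 0, "dy": 0, "dz": 0, "wx": 0, "wy": 0, "wz": 0, "hand": 0.7}, {"dx": 0, "dy": 0, "dz": -0.1, "wx": 0, "wy": 0, "wz": 0, "hand": 0.7}, {"dx": 0, "dy": 0, "dz": -0.25, "wx": 0, "wy": 0, "wz": 0, "hand": 0.7}, {"dx": 0, "dy": 0, "dz": -0.43, "wx": 0, "wy": 0, "wz": 0, "hand": 0.7}, {"dx": 0, "dy": 0, "dz": -0.6, "wx": 0, "wy": 0, "wz": 0, "hand": 0.7}])

```text
t: 21.02
tcp_pos: [0.4867, 0.1479, 0.1542]
eef_rot: [-2.221, -2.22, 0.001]
ft_force: [1.0, 0.4, -0.3]
gripper_width: 0.0748
gripper_force: 0.0
```

Emit:
arm_command(commands=[{"dx": 0, "dy": 0, "dz": -0.15, "wx": 0, "wy": 0, "wz": 0, "hand": 0.7}, {"dx": -0.2, "dy": 0, "dz": -0.3, "wx": 0, "wy": 0, "wz": 0, "hand": 0.7}, {"dx": -0.4, "dy": 0, "dz": -0.4, "wx": 0, "wy": 0, "wz": 0, "hand": 0.7}, {"dx": -0.6, "dy": 0, "dz": -0.4, "wx": 0, "wy": 0, "wz": 0, "hand": 0.7}, {"dx": -0.8, "dy": 0, "dz": -0.4, "wx": 0, "wy": 0, "wz": 0, "hand": 0.7}, {"dx": -1, "dy": 0, "dz": -0.4, "wx": 0, "wy": 0, "wz": 0, "hand": 0.7}, {"dx": -1, "dy": 0, "dz": -0.4, "wx": 0, "wy": 0, "wz": 0, "hand": 0.7}])

```text
t: 21.6
tcp_pos: [0.4866, -0.0604, 0.2331]
eef_rot: [2.231, 2.209, -0.004]
ft_force: [-0.1, -0.4, 0.3]
gripper_width: 0.0746
gripper_force: 0.0
```

Emit:
arm_command(commands=[{"dx": -0.2, "dy": 0, "dz": 0, "wx": 0, "wy": 0, "wz": 0, "hand": 0.7}, {"dx": -0.4, "dy": 0, "dz": 0, "wx": 0, "wy": 0, "wz": 0, "hand": 0.7}, {"dx": -0.6, "dy": 0, "dz": 0, "wx": 0, "wy": 0, "wz": 0, "hand": 0.7}, {"dx": -0.8, "dy": 0, "dz": 0, "wx": 0, "wy": 0, "wz": 0, "hand": 0.7}, {"dx": -1, "dy": 0, "dz": 0, "wx": 0, "wy": 0, "wz": 0, "hand": 0.7}, {"dx": -1, "dy": 0, "dz": 0, "wx": 0, "wy": 0, "wz": 0, "hand": 0.7}, {"dx": -1, "dy": 0, "dz": 0, "wx": 0, "wy": 0, "wz": 0, "hand": 0.7}])

```text
t: 22.18
tcp_pos: [0.4862, -0.2546, 0.2324]
eef_rot: [-2.227, -2.215, 0.001]
ft_force: [0.4, 1.4, 0.1]
gripper_width: 0.075
gripper_force: 0.0
```

```bash
python3 - <<'E'
from m import *
im=get_image('top');import m;m.im=im;p=im["pixels"].astype(int)
m.big=cv2.resize(im["pixels"],None,fx=4,fy=4,interpolation=cv2.INTER_CUBIC)
w=p.min(2)>140
hsat=(p.max(2)-p.min(2))<40
for d,k in((60,1.5),(50,.5),(40,-.5),(30,-1.5)):
    P=m.m+m.d*.09*k;Q=P.copy();Q[2]=d*.0014+.006
    draw(P,.036,.006,(0,255,0));draw(Q,d/2000,Q[2],(0,0,255))
cv2.imwrite('pics/f1.png',cv2.resize(m.big[620:1060,680:1460],(780,440)))
s=get_image('scene');cv2.imwrite('pics/f2.png',cv2.resize(s["pixels"][100:320,140:420],None,fx=2.7,fy=2.7,interpolation=cv2.INTER_CUBIC))
E
```

```text
jar 30 [ 0.6301 -0.2473  0.042 ] [389 169  12  13 119] width 0.0303
jar 40 [ 0.6178 -0.1239  0.056 ] [339 172  16  16 214] width 0.0393
jar 50 [0.6212 0.2397 0.07  ] [186 170  21  22 344] width 0.0507
jar 60 [0.6237 0.1085 0.084 ] [238 165  26  25 518] width 0.0615
pad [0.5019 0.2367 0.006 ] [190 219  26  26 532]
pad [0.4873 0.1483 0.006 ] [225 224  26  26 535]
pad [0.4729 0.0598 0.006 ] [260 229  26  26 531]
pad [ 0.4579 -0.0291  0.006 ] [296 234  26  26 531]
[0.0895884  0.08970683 0.09016067] 9.398062028021108
fit pads [array([0.5021, 0.2371, 0.006 ]), array([0.4874, 0.1483, 0.006 ]), array([0.4727, 0.0595, 0.006 ]), array([ 0.458 , -0.0293,  0.006 ])]
beaker rim [[ 0.6444 -0.0129  0.07  ]]
```

View pics/f1.png

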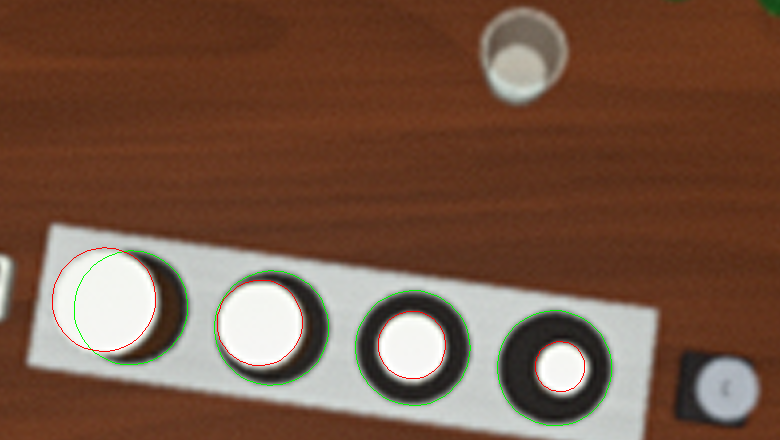

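View pics/f2.png

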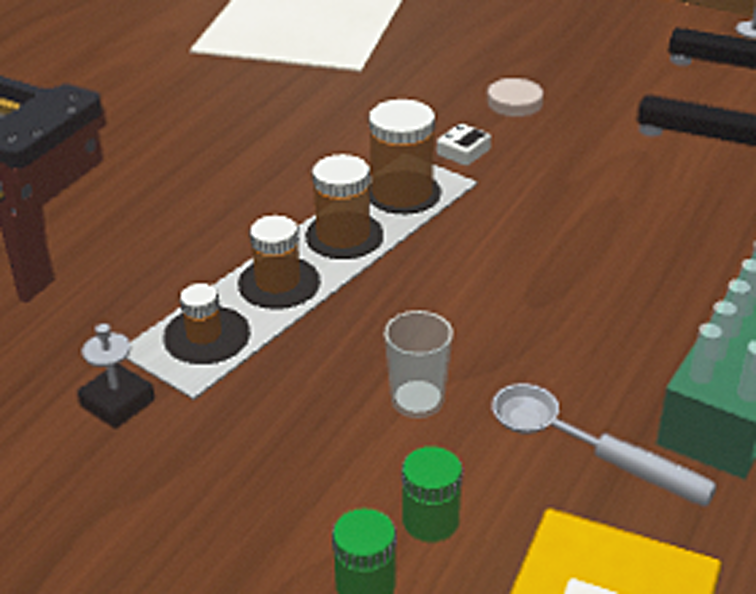

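Both views show all four jars upright, centred on their pads to about 2–3 mm and in the right order. The beaker and green jars are undisturbed, and the arm is clear.

```bash
python3 -c "
from bench import hand_in
print(hand_in())"
```

```text
the job is handed in; nothing more can be done
None
```

The job is handed in: all four jars stand upright on the pads in size order, jar_30 next to the spindle stand and jar_60 farthest from it, centred to about 2–3 mm, with the beaker untouched and about 22 s of the 109 s used.

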